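# Index the bench pin one hole along its rail

## Task

The bench pin (the notched wooden tongue) rides on a carriage that is locked by a spring plunger in the middle hole of its drilled rail. Pull up the plunger knob, move the carriage to the very next hole towards the steel bench block, and let go so that the plunger snaps fully down into that hole. Leave the steel block where it lies.

Things in the scene. Friction and masses are not known exactly. Their poses are not given: they have to be found in the camera images.
- plunger_knob (a point): centre of the black round plunger knob, 26 mm diameter, 26 mm tall, upright, on top of the carriage; seated, it is 79 mm above the worktop. It pulls straight up, at most 30 mm, against a spring (5 N, rising to 7.5 N at 20 mm). Raised 18 mm its pin is clear of the rail (raise it 20 to 25 mm). Let go within 6 mm of a hole's centre it centres itself and snaps down; elsewhere it stays up.
- carriage: steel bridge over the rail, 40 mm long; slides along the rail's y with about 1 N once the knob is held up, moves with the knob. Origin on the rail's top under the knob's axis. Flat top 42 mm above the worktop, slim housing (22 mm diameter) under the knob. The notched wooden tongue starts 23 mm from the knob's axis on the rail's -x side, its top at 54 mm.
- index_rail: fixed aluminium rail, 228 mm long (its y), 46 mm wide (x), 30 mm high; origin at the centre of its underside on the worktop, z up. Five 12 mm holes in a row at y = -64, -32, 0, 32, 64 mm; the carriage starts in the middle one, the holes next to it are in view. The two low steel thumb nuts (20 mm) on its ends do not move.
- steel_block: dark grey steel bench block, 62 x 78 x 26 mm, loose on the worktop just beyond one end of the rail, at either the +y or the -y end (165 mm from the rail's centre); origin at the centre of its underside. A round white tin of 56 mm diameter lies beyond the other end.
Not all that is in view belongs to the job. Leave any red look-alike of the steel_block alone.

How it is judged:
On the way:
1. the plunger knob is pulled up (by more than 10 mm) (z of plunger_knob in the frame of index_rail above 0.089 m), for 0.1 s.
At the end, for the whole second after the job is handed in: The carriage stands at the first hole from the middle on the steel block's side (knob 32 mm from the rail's centre, within 5 mm), and the plunger is snapped down in it (knob within 4 mm of its seated height) (z of plunger_knob in the frame of index_rail between 0.075 and 0.083 m and ((y of steel_block in the frame of index_rail above 0 m and y of plunger_knob in the frame of index_rail between 0.027 and 0.037 m) or (y of steel_block in the frame of index_rail below 0 m and y of plunger_knob in the frame of index_rail between -0.037 and -0.027 m))); the robot touches nothing.
It fails at once if the steel block is moved by more than 30 mm (distance of steel_block from where it was at the start of the episode above 0.03 m).
It also fails if it takes over 32 s, if anything falls off the work surface, if the arm or the gripper's body presses on something with over 40 N, if the wrist force passes 120 N, or if a joint passes its speed limit or range.

## Robot

A 7-joint arm with a two-finger parallel gripper is mounted at the origin on a cart in front of the work surface, level with it; the furniture and walls round the work are solid. World frame = base frame: x ahead of the robot, y to its left, z up, the work surface at z = 0. Lengths are in m, angles in rad, forces in N, time in s.
With the tool pointing down it reaches from about 0.35 to 0.9 m from the base axis. Payload 7.2 kg.
Tool frame: the origin (TCP) lies at the very end of the fingers, on their centre line; the grasp point (between the pads) lies behind it (robot.pinch_z is the z of the grasp point in the tool frame, in m); z points along the fingers, y is the line along which they close (so a half turn about z gives the same grasp; the last joint's range is limited). The gripper opens to 88 mm and grips with 3 to 60 N. Pads are 20 mm wide; open, the fingers measure 115 mm over their backs; the gripper's body (75 mm by 178 mm) begins 61 mm behind the grasp point.
Start: joints at [-0.068, 0.411, -0.013, 1.596, 0.006, 1.134, -0.082], TCP at [0.625, -0, 0.196] pointing down, gripper open.
Joint ranges: [-2.95, 2.95], [-0.29, 1.99], [-1.47, 1.44], [0.14, 2.54], [-1.03, 4.17], [0.13, 1.85], [-2.86, 2.86]. Speed limits (rad/s): [2.39, 2.39, 3.01, 3.01, 3.14, 3.14, 3.14].

## Interface

Orientations are given as a unit quaternion [x, y, z, w].
In Python, from plant import robot gives the robot as it stands.
- The arm moves only by the tool carry_out, never from a script. Its argument "rows" is a list that holds one entry, the list of rows, each a list of 5 numbers: the opening, from -1 (shut) to 1 (fully open), then the shift along the tool's x, y, z scaled (see below), then the turn about the tool's z scaled (see below). A call has 1 to 12 rows; each row shifts and turns the commanded pose from where the row before left it, along the tool's axes as they then stand; what a row does not reach is not made up. The controller multiplies each number of a shift by 0.02 m and each number of a turn by 0.12 rad. A row lasts 1/10 s, in which the tool goes at most 50 mm and 8.59 degrees, less where a joint would pass 70% of its speed; a pose out of reach is approached as far as the arm can. A call with a number of a shift or a turn outside -1 to 1 is refused whole. A call with a gripper value outside its range is refused whole. The fingers move at their own pace and stop on an object; "force" is the grip in N (left out, the last holds). Time passes only in rows, so rows that do not move let the fingers close. It gives the time, the measured TCP pose, the force, the opening and the grip force at its end, in the units of the state.
- robot.read_state(): the state, without advancing time (a new reading comes with each control period).
- robot.read_camera(name): name is "scene" or "side" or "wrist"; returns a dict with "frame" (480x640x3 uint8, red, green, blue), "z_map" (480x640 float32, m along the optical axis (not along the pixel's ray), 0 where there is no reading), "vfov" (degrees; the focal length in pixels is half the picture's height over the tangent of half this angle, whatever the lens; pixels are square), "cx", "cy" (the principal point, pixels), "D" ([k1, k2, p1, p2, k3] as OpenCV has them; the pictures are not rectified), "world_to_cam" (4x4, takes a point from world to camera coordinates); the wrist camera has in their place "tool_from_camera" (4x4, takes a point from camera to tool coordinates, whose origin is the TCP and whose axes are the flange's). Camera axes: x right, y up, looking along -z (the intrinsics and any distortion apply to the point x, -y, -z); pixel columns grow to the right and rows downward; lengths in m; the calibration is good to about 2 mm. A picture is of the moment at which its call begins: read the wrist's pose just before it.
- robot.finish_job(): hands the job in; it is judged then, once.
The state is a dict: "time": time; "joints": joint angles; "dq": joint speeds; "joint_efforts": joint torques, N m; "tcp_pos": TCP position; "orientation": TCP orientation; "ft_force": force on the tool from outside, world axes, zero at the start; "ft_torque": the same for the moment, N m; "grip_width": opening from 0.0 (shut) to 1.0 (fully open); "grip_force": force on a finger pad.
Only numpy, scipy, OpenCV 4.12 (cv2) and the standard library are available. Lean on these libraries where they do the work, as an engineer would, in place of code of your own. Each camera call takes 0.05 s, during which the arm holds its last target. There are 200 camera calls.

## Working session

There is one attempt and no reset: what is moved stays moved. The work goes in short steps, Python scripts to look and compute and a tool call to move; the robot and the scene stay as the last step left them, time stands still between calls to the robot, and variables do not carry over. Pictures are saved under pics/ and viewed, at most 10 in all, crops included, and the job is handed in when it is done.

Besides the shell and the picture viewer there is one more tool, called after ">>>" as name(argument=value, ...), one argument or row to a line, values as JSON. carry_out: Moves the arm, as the interface text tells. Shifts and turns lie within -1 to 1; 1 stands for 0.02 m of shift or 0.12 rad of turn. Its arguments: {"type":"object","properties":{"rows":{"type":"array"},"force":{"type":"number"}},"required":["rows"]}

```bash
mkdir -p pics; ls; cat > h.py <<'E'
import numpy as np, cv2
from plant import robot
from scipy.spatial.transform import Rotation as R
def shot(n):
    s=robot.read_state(); c=robot.read_camera(n)
    f=240/np.tan(np.radians(c["vfov"])/2)
    K=np.array([[f,0,c["cx"]],[0,f,c["cy"]],[0,0,1.]])
    if n=="wrist":
        T=np.eye(4);T[:3,:3]=R.from_quat(s["orientation"]).as_matrix();T[:3,3]=s["tcp_pos"]
        C=T@c["tool_from_camera"]
    else: C=np.linalg.inv(c["world_to_cam"])
    return s,c,K,C
def ray(px,c,K,C,z):
    p=cv2.undistortPoints(np.array(px,float).reshape(-1,1,2),K,np.array(c["D"],float)).reshape(-1,2)
    d=np.c_[p[:,0],-p[:,1],-np.ones(len(p))]@C[:3,:3].T
    o=C[:3,3]; return o+d*((z-o[2])/d[:,2])[:,None]
def save(c,n): cv2.imwrite(f"pics/{n}.png",c["frame"][:,:,::-1])
E
python3 - <<'E'
from h import *
for n in("scene","wrist"):
    s,c,K,C=shot(n); save(c,n+"0"); print(n,C[:3,3].round(3))
print(s["tcp_pos"],s["orientation"],robot.pinch_z,s["time"],s["grip_width"])
E
```

```text
pics
scene [0.107 0.477 0.517]
wrist [0.625 0.07  0.385]
[ 6.24483912e-01 -6.19323470e-05  1.95236006e-01] [ 7.07105055e-01  7.07108088e-01 -5.84790747e-04 -5.01734104e-04] -0.0187 0.05 1.0028683168370331
```

View pics/scene0.png

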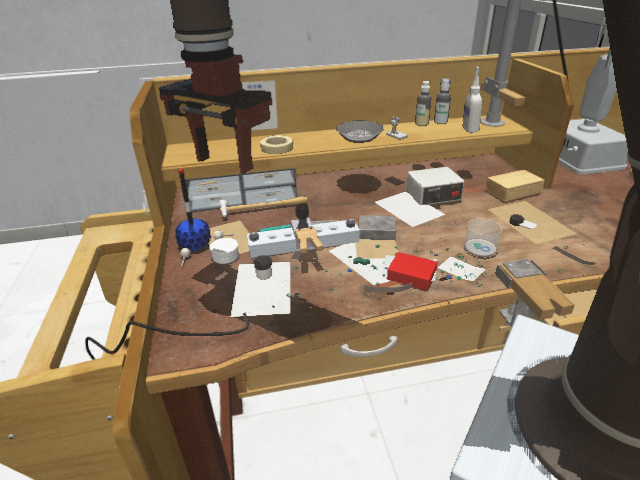

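View pics/wrist0.png

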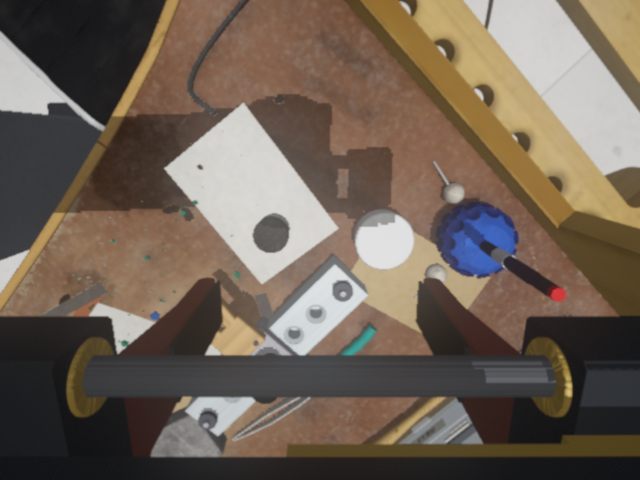

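The scene view shows the rail from (250,240) to (358,228) with the knob at about (303,212). The grey block is at (377,228), the tin at (224,250), and the red decoy at (412,270). In the wrist view the rail's nuts are at (342,290) and (207,420).

```bash
python3 - <<'E'
from h import *
s,c,K,C=shot("wrist")
print("nuts",ray([[342,290],[207,420]],c,K,C,.036).round(4))
print("tin,block",ray([[384,238],[185,440]],c,K,C,.026).round(4))
s,c,K,C=shot("scene")
print("knob",ray([[303,212]],c,K,C,.079).round(4)); print("block",ray([[377,219]],c,K,C,.026).round(4))
g=cv2.cvtColor(c["frame"],cv2.COLOR_RGB2GRAY)
cv2.imwrite("pics/crop.png",cv2.resize(c["frame"][180:280,200:420,::-1],None,fx=3.5,fy=3.5,interpolation=2))
s,c,K,C=shot("side"); save(c,"side0"); print(C.round(3))
E
```

```text
nuts [[ 0.6468 -0.0685  0.036 ]
 [ 0.5063 -0.2153  0.036 ]]
tin,block [[ 0.6866 -0.0196  0.026 ]
 [ 0.4766 -0.2495  0.026 ]]
knob [[ 0.5715 -0.139   0.079 ]]
block [[ 0.4726 -0.2712  0.026 ]]
[[ 0.999 -0.039  0.012  0.513]
 [ 0.033  0.59  -0.807 -0.792]
 [ 0.024  0.806  0.591  0.577]
 [ 0.     0.     0.     1.   ]]
```

View pics/crop.png

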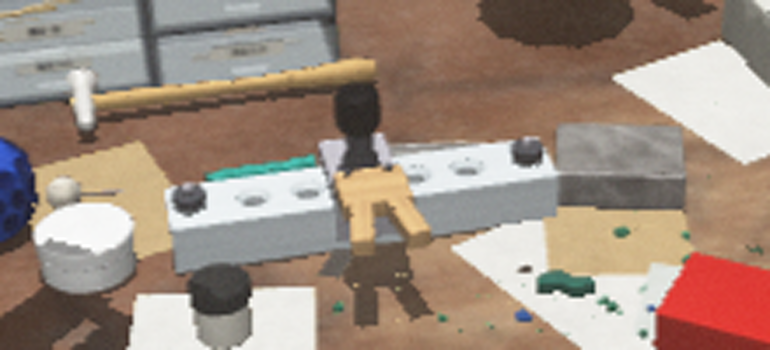

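View pics/side0.png

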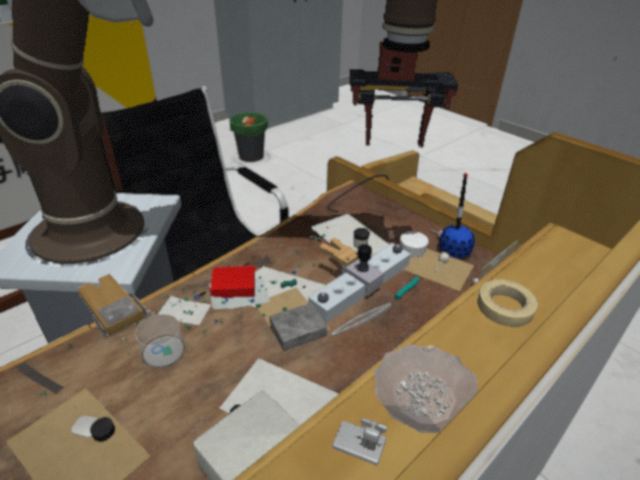

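>>> carry_out(
  rows=[
    [[1,-0.88,-0.31,0,0],[1,-0.88,-0.31,0,0],[1,-0.88,-0.31,0,0],[1,-0.88,-0.31,0,0],[1,-0.88,-0.31,0,0],[1,-0.88,-0.31,0,0],[1,-0.88,-0.31,0,0],[1,-0.88,-0.31,0,0],[1,0,0,0,-0.84],[1,0,0,0,-0.84],[1,0,0,0,-0.84],[1,0,0,0,-0.84]],
  ],
)

```text
time: 1.45
tcp_pos: [0.5745, -0.1425, 0.1961]
orientation: [0.55, 0.835, -0.0, 0.0]
ft_force: [-0.2, -0.1, -0.7]
grip_width: 1.001
grip_force: 0.0
```

>>> carry_out(
  rows=[
    [[1,0,0,0,-0.84],[1,0,0,0,-0.84],[1,0,0,0,-0.84],[1,0,0,0,-0.84],[1,0,0,0.5,0],[1,0,0,0.5,0],[1,0,0,0,0],[1,0,0,0,0]],
  ],
)

```text
time: 2.25
tcp_pos: [0.5749, -0.1409, 0.1754]
orientation: [0.374, 0.928, -0.0, -0.001]
ft_force: [-0.6, -0.7, 1.2]
grip_width: 1.005
grip_force: 0.0
```

```bash
python3 - <<'E'
from h import *
s,c,K,C=shot("wrist"); save(c,"wrist1")
print(s["tcp_pos"],R.from_quat(s["orientation"]).as_matrix().round(3))
s,c,K,C=shot("scene");cv2.imwrite("pics/crop2.png",cv2.resize(c["frame"][130:280,180:440,::-1],None,fx=3,fy=3,interpolation=2))
E
```

```text
[ 0.57493221 -0.14093881  0.17538554] [[-0.721  0.693 -0.001]
 [ 0.693  0.721  0.   ]
 [ 0.001 -0.001 -1.   ]]
```

View pics/wrist1.png

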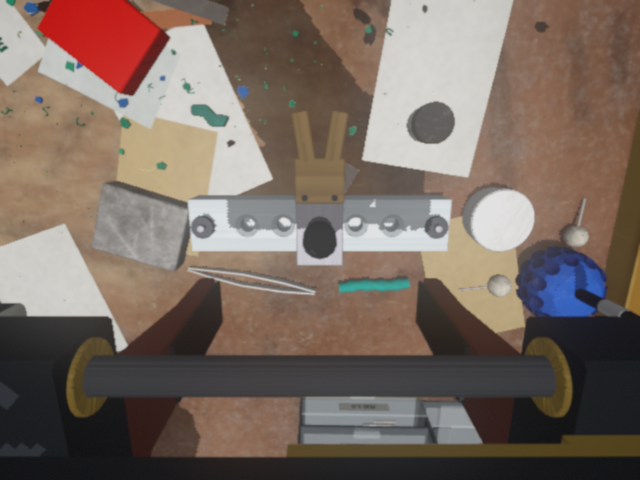

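View pics/crop2.png

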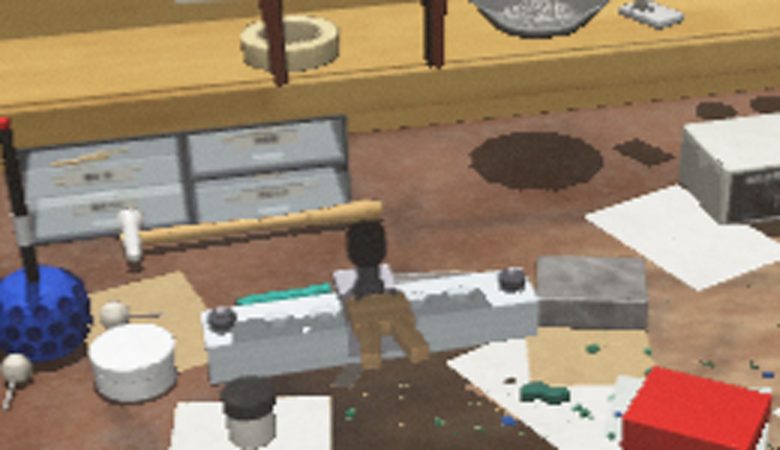

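The wrist view has the rail horizontal, with the nuts at (203,227) and (437,228), the holes at y≈224 and the knob at (320,238). The grey block is on the left, which is tool -y. The scene crop shows the gripper clear above everything.

```bash
python3 - <<'E'
from h import *
s,c,K,C=shot("wrist")
Rt=R.from_quat(s["orientation"]).as_matrix()
def rep(n,px,z): 
    p=ray(px,c,K,C,z); print(n,p[:,:2].round(4).tolist(),((p-s["tcp_pos"])@Rt).round(4).tolist())
rep("nuts",[[203,227],[437,228]],.036); rep("holes",[[284,224],[356,224],[249,224],[391,224]],.03)
g=cv2.cvtColor(c["frame"],cv2.COLOR_RGB2GRAY)
m=np.zeros_like(g);m[210:265,299:342]=(g<60)[210:265,299:342]
n,l,st,ce=cv2.connectedComponentsWithStats(m.astype(np.uint8)); i=1+st[1:,4].argmax(); print(st[i],ce[i])
rep("knob",[ce[i]],.085)
rep("knobtop",[[ce[i][0],st[i][1]+st[i][3]-st[i][2]/2]],.092)
z=c["z_map"][l==i]; z=z[z>0]
if z.size: print("height",(C[2,3]-np.percentile(z,[5,50,90])).round(4))
E
```

```text
nuts [[0.508, -0.215], [0.6496, -0.0691]] [[-0.0027, -0.1002, 0.1401], [-0.0038, 0.1031, 0.1401]]
holes [[0.5554, -0.1637], [0.5995, -0.1179], [0.534, -0.1859], [0.6209, -0.0956]] [[-0.0014, -0.0304, 0.1461], [-0.0014, 0.0331, 0.1461], [-0.0013, -0.0613, 0.1461], [-0.0014, 0.064, 0.1461]]
[312 221  17   6  52] [318.78846154 223.13461538]
knob [[0.5678, -0.1331]] [[0.0109, 0.0002, 0.0911]]
knobtop [[0.5643, -0.1297]] [[0.0158, 0.0002, 0.0841]]
height [0.084  0.0778 0.0715]
```

>>> carry_out(
  rows=[
    [[1,-0.1,0.06,0,0],[1,0,0,0.96,0],[1,0,0,0.96,0],[1,0,0,0.96,0],[1,0,0,0.96,0],[1,0,0,0.96,0],[1,0,0,0.96,0],[1,0,0,0,0],[1,0,0,0,0]],
  ],
)

```text
time: 3.3
tcp_pos: [0.5779, -0.1413, 0.0612]
orientation: [0.373, 0.928, 0.0, -0.0]
ft_force: [0.9, 0.5, 0.5]
grip_width: 0.994
grip_force: 0.0
```

>>> carry_out(
  rows=[
    [[-1,0,0,0,0],[-1,0,0,0,0],[-1,0,0,0,0],[-1,0,0,0,0],[-1,0,0,0,0],[-1,0,0,0,0],[-1,0,0,0,0],[-1,0,0,0,0]],
  ],
  force=30,
)

```text
time: 4.1
tcp_pos: [0.5776, -0.1414, 0.0608]
orientation: [0.373, 0.928, -0.0, -0.0]
ft_force: [-1.8, -1.2, 0.5]
grip_width: 0.31
grip_force: 0.9
```

>>> carry_out(
  rows=[
    [[-1,0,0,0,0],[-1,0,0,0,0],[-1,0,0,0,0],[-1,0,0,-0.28,0],[-1,0,0,-0.28,0],[-1,0,0,-0.28,0],[-1,0,0,-0.28,0],[-1,0,0,0,0],[-1,0,0,0,0],[-1,0,0,0,0]],
  ],
)

```text
time: 5.1
tcp_pos: [0.5775, -0.1414, 0.083]
orientation: [0.373, 0.928, -0.0, -0.0]
ft_force: [1.6, -2.1, -8.2]
grip_width: 0.264
grip_force: 30.0
```

>>> carry_out(
  rows=[
    [[-1,0,-0.4,0,0],[-1,0,-0.4,0,0],[-1,0,-0.4,0,0],[-1,0,-0.4,0,0],[-1,0,0,0,0],[-1,0,0,0,0],[-1,0,0,0,0]],
  ],
)

```text
time: 5.8
tcp_pos: [0.5553, -0.1645, 0.0831]
orientation: [0.373, 0.928, -0.0, -0.0]
ft_force: [0.5, -0.3, -8.8]
grip_width: 0.266
grip_force: 30.0
```

>>> carry_out(
  rows=[
    [[-1,0,0,0.27,0],[-1,0,0,0.27,0],[-1,0,0,0.27,0],[-1,0,0,0.27,0],[-1,0,0,0,0],[-1,0,0,0,0]],
  ],
)

```text
time: 6.4
tcp_pos: [0.5554, -0.1644, 0.0614]
orientation: [0.373, 0.928, -0.0, -0.0]
ft_force: [-1.4, -0.9, -6.9]
grip_width: 0.261
grip_force: 30.0
```

>>> carry_out(
  rows=[
    [[1,0,0,0,0],[1,0,0,0,0],[1,0,0,0,0],[1,0,0,0,0],[1,0,0,0,0],[1,0,0,0,0],[1,0,0,0,0],[1,0,0,0,0]],
  ],
)

```text
time: 7.2
tcp_pos: [0.5555, -0.1644, 0.0617]
orientation: [0.373, 0.928, 0.0, 0.0]
ft_force: [1.0, 0.0, -0.4]
grip_width: 0.951
grip_force: 0.0
```

>>> carry_out(
  rows=[
    [[1,0,0,-0.8,0],[1,0,0,-0.8,0],[1,0,0,-0.8,0],[1,0,0,-0.8,0],[1,0,0,-0.8,0],[1,0,0,-0.8,0],[1,0,0,-0.8,0],[1,0,0,0,0],[1,0,0,0,0]],
  ],
)

```text
time: 8.1
tcp_pos: [0.5555, -0.1644, 0.1734]
orientation: [0.373, 0.928, 0.0, 0.0]
ft_force: [0.0, -0.2, 0.3]
grip_width: 0.998
grip_force: 0.0
```

```bash
python3 - <<'E'
from h import *
s,c,K,C=shot("wrist"); a=c["frame"]
s,c,K,C=shot("scene"); b=cv2.resize(c["frame"][170:290,200:410],(630,360))
o=np.zeros((600,640,3),np.uint8); o[:240,:]=a[130:370]; o[240:,:630]=b
cv2.imwrite("pics/end.png",o[:,:,::-1])
E
```

```text
(no output)
```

View pics/end.png

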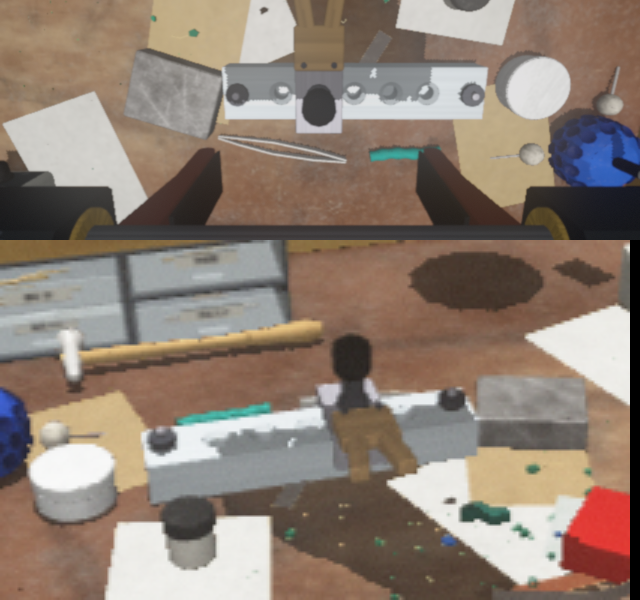

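The carriage now sits one hole nearer the grey block: one hole is visible at (282,92) on its left, and three at (355,92), (391,92) and (427,92) on its right. The knob at (319,105) looks as low as it did when seated, and the block has not moved.

```bash
python3 -c "
from plant import robot
print(robot.finish_job())"
```

```text
the job is handed in; nothing more can be done
None
```

I moved the carriage one hole (32 mm) towards the steel block, and the final pictures show the plunger down in that hole and the block where it was; the job was handed in after about 8 s of robot time, and the hand-in returned no verdict.

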